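# Free a packed holding block from its rack and clamp it in the nest

## Robot

A 6-joint arm with a two-finger parallel gripper is mounted at the origin on a cart in front of the work surface, level with it; the furniture and walls round the work are solid. World frame = base frame: x ahead of the robot, y to its left, z up, the work surface at z = 0. Lengths are in m, angles in rad, forces in N, time in s.
With the tool pointing down it reaches from about 0.375 to 0.75 m from the base axis. Payload 9 kg.
Tool frame: the origin (TCP) lies midway between the tips of the shut fingers; the grasp point (between the pads) lies 19 mm behind it (arm.grasp_offset is the distance from the TCP to the grasp point, in m); z points along the fingers, y is the line along which they close (so a half turn about z gives the same grasp; the last joint's range is limited). The gripper opens to 85 mm and grips with 20 to 120 N. Pads are 22 mm wide; open, the fingers measure 114 mm over their backs; the gripper's body (76 mm by 85 mm) begins 54 mm behind the grasp point. The pads swing forward as they close: fully open they stand 13 mm farther back than shut.
Start: joints at [-1.524, 0.104, 0.097, 1.564, 0, 1.353], TCP at [0.157, -0.579, 0.201] pointing down, gripper open.
Joint ranges: [-2.99, 2.99], [-0.84, 1.86], [-1.1, 1.16], [-1.84, 2.11], [-1.51, 1.56], [-3.14, 3.14]. Speed limits (rad/s): [2.22, 2.22, 2.57, 3.14, 3.14, 3.14].

## Interface

Orientations are given as a unit quaternion [w, x, y, z].
In Python, from bench import monitor, grab_frame, calibration, arm gives the robot as it stands.
- The arm moves only by the tool carry_out, never from a script. Its argument "rows" is a list that holds one entry, the list of rows, each a list of 6 numbers: the shift along the tool's x, y, z in mm, then the turn, a rotation vector about the tool's x, y, z in rad. In form: [[[tx, ty, tz, ax, ay, az], ...]]. A call has exactly 5 rows; each row is the pose to reach, as a shift and turn from the pose commanded when the call began, along the tool's axes at that moment; what a row does not reach only later rows make up. A row lasts 1/10 s, in which the tool goes at most 50 mm and 8.59 degrees, less where a joint would pass 70% of its speed; a pose out of reach is approached as far as the arm can. A call with a gripper value outside its range is refused whole. "grip" is the finger opening in mm, from 0 to 85.4, set as the call begins (left out, the last holds). The fingers move at their own pace and stop on an object; "force" is the grip in N (left out, the last holds). Time passes only in rows, so rows that repeat a pose let the fingers close, or fill a call up. It gives the time, the measured TCP pose, the force, the opening and the grip force at its end, in the units of the state.
- monitor.state(): the state, without advancing time (a new reading comes with each control period).
- grab_frame(name): name is "side" or "top" or "wrist"; returns the picture (420x560x3 uint8, blue, green, red); there is no depth.
- calibration(name): a dict with "fovy" (degrees; the focal length in pixels is half the picture's height over the tangent of half this angle, whatever the lens; pixels are square), "cx", "cy" (the principal point, pixels), "xyz" and "rotation" of the camera in the world. Camera axes: x right, y down, z forward; pixel columns grow to the right and rows downward; lengths in m; the calibration is good to about 2 mm. The wrist camera is an equidistant fisheye: a pixel r from the principal point sees the ray r / f radians off the axis. A picture is of the moment at which its call begins: read the wrist's pose just before it. calibration takes no time and is no camera call; for the wrist camera it gives the pose at the moment of the call.
- arm.hand_in(): hands the job in; it is judged then, once.
The state is a dict: "clock": time; "joint_pos": joint angles; "qvel": joint speeds; "joint_torque": joint torques, N m; "eef_pos": TCP position; "tcp_rot": TCP orientation; "wrist_force": force on the tool from outside, world axes, zero at the start; "moment": the same for the moment, N m; "width": finger opening in m; "grasp_force": force on a finger pad.
Only numpy, scipy, OpenCV 4.12 (cv2) and the standard library are available. Lean on these libraries where they do the work, as an engineer would, in place of code of your own. Each camera call takes 0.05 s, during which the arm holds its last target. There are 200 camera calls.

## Task

Three aluminium holding blocks are packed tightly side by side in the wooden rack. Push the one with the single large round recess endways, part-way out of the row, so that your fingers fit beside it, then lift it out, lay it flat in the steel clamping nest between the stop and the shoe, and let go of it. Then turn the knurled knob clockwise until the shoe presses the block firmly home against the stop, ease off as soon as the knob goes tight, and leave the other two blocks in their row and the loupe and the watch movement where they lie.

Things in the scene. Friction and masses are not known exactly. Their poses are not given: they have to be found in the camera images.
- rack: Dark wooden rack, fixed. Board 146 x 210 x 6 mm (x, y, z), origin at the centre of its underside, so blocks stand on its top at 6 mm above the origin. Two cheeks (along y, 90 mm long, 10 mm thick, tops 24 mm above the bench, inner faces 61 mm either side of the middle) hold the three blocks lying side by side along x, at x = -41, 0 and +41 mm in any order, with under 1 mm of play. Both y ends of the row are open: the bare board runs on 60 mm beyond either end of the row.
- block_round: Aluminium block 40 x 90 x 22 mm (x, y, z), 0.2 kg, long along its y; origin at the centre of its underside; recess floors lined with black rubber. The block to clamp: its top has one round recess, 28 mm across and 6 mm deep, at the middle.
- block_twin: Aluminium block 40 x 90 x 22 mm (x, y, z), 0.2 kg, long along its y; origin at the centre of its underside; recess floors lined with black rubber. Stays in the rack: its top has two round recesses, 22 mm across.
- block_slot: Aluminium block 40 x 90 x 22 mm (x, y, z), 0.2 kg, long along its y; origin at the centre of its underside; recess floors lined with black rubber. Stays in the rack: its top has one long narrow slot, 12 x 70 mm.
- nest: Dark steel clamping nest, fixed. Base plate 70 mm wide (x), 6 mm thick, from y = -114 to +62 mm; origin at its underside below the seat. The stop, 56 mm wide, stands across the +y end with its face at y = +45 mm, top at 24 mm. The shoe stands opposite, the knob behind it. The block lies between stop and shoe, its long axis along the nest's y, either way round; the sides (x) are open for the fingers.
- seat (a point): Where the block's origin belongs: on top of the nest's base plate, 6 mm up, 45 mm from the stop's face. Axes as the nest's. With the knob at 0 there are 96 mm between stop and shoe.
- shoe: Steel clamping shoe of the nest, 32 mm wide, top at 23.5 mm; slides toward the stop (nest +y). The origin is the nest's. Its face is at nest y = -51 mm with the knob at 0 and moves 5 mm toward the stop per rad of the knob; it is stiffly sprung.
- knob (a joint): Knurled knob with upright axis, on the nest. 0 to 2.0 rad, grows clockwise seen from above; starts between 0 and 0.25. It holds where it is left (0.1 N m of friction). With a 90 mm block against the stop it goes tight at about 1.2 rad; beyond that the shoe's push rises steeply, about 15 N per 0.1 rad: 1.25 to 1.5 rad is right; more than 60 N damages the nest. Firmly home means a push of at least 4 N.
- knob_grip (a point): Point on the knob's axis, 46 mm above the bench, at nest y = -85 mm. The knob is 32 mm across and stands from 32 to 58 mm above the bench; a block in the nest has its top at 28 mm.
- loupe: Bystander: black and tan eyeglass, 35 mm across, 30 mm tall.
- movement: Bystander: watch movement in a grey ring, 36 mm across, 9 mm tall.
Things that resemble listed ones, but are neither listed nor needed, are in the scene too. What is shaped like the block_round but turquoise is not meant.

How it is judged:
On the way, in this order (a step that is already met when the one before it is completed fails the run):
1. the block with the round recess is pushed endways at least 25 mm out of the row while it still lies flat on the rack's board ((y of block_round in the frame of rack above 0.025 m or y of block_round in the frame of rack below -0.025 m) and z of block_round in the frame of rack between 0.002 and 0.011 m and x of block_round in the frame of rack between -0.07 and 0.07 m and angle between block_round's own z axis and vertical below 0.08 rad), for 0.1 s.
2. the block lies flat in the nest between stop and shoe, let go, before it is clamped (x of block_round in the frame of seat between -0.008 and 0.008 m and y of block_round in the frame of seat between -0.008 and 0.002 m and z of block_round in the frame of seat between -0.003 and 0.003 m and angle between block_round's own z axis and vertical below 0.05 rad and angle between the y axis of block_round and the y axis of nest, either way round below 0.1 rad and contact force between the fingers and block_round below 0.1 N and contact force between shoe and block_round below 3 N), for 0.2 s.
At the end, for the whole second after the job is handed in: The round-recess block lies flat (0.05 rad) in the nest, within 2 mm of home against the stop, 8 mm of the middle line and 0.1 rad of its direction, still, clamped with at least 4 N; the other two lie flat on the rack within 25 mm of their row (x of block_round in the frame of seat between -0.008 and 0.008 m and y of block_round in the frame of seat between -0.002 and 0.002 m and z of block_round in the frame of seat between -0.003 and 0.003 m and angle between block_round's own z axis and vertical below 0.05 rad and angle between the y axis of block_round and the y axis of nest, either way round below 0.1 rad and contact force between shoe and block_round above 4 N and linear speed of block_round below 0.01 m/s and y of block_twin in the frame of rack between -0.025 and 0.025 m and x of block_twin in the frame of rack between -0.07 and 0.07 m and angle between each of block_twin, block_slot's own z axis and vertical below 0.08 rad and z of block_twin in the frame of rack between 0.002 and 0.011 m and y of block_slot in the frame of rack between -0.025 and 0.025 m and x of block_slot in the frame of rack between -0.07 and 0.07 m and z of block_slot in the frame of rack between 0.002 and 0.011 m); the robot touches nothing.
It fails at once if the block is clamped with more than 60 N (contact force between shoe and block_round above 60 N).
It fails at once if the loupe is moved by more than 30 mm (distance of loupe from where it was at the start of the episode above 0.03 m).
It fails at once if the movement is moved by more than 30 mm (distance of movement from where it was at the start of the episode above 0.03 m).
It also fails if it takes over 64 s, if anything falls off the work surface, if the arm or the gripper's body presses on something with over 40 N, if the wrist force passes 120 N, or if a joint passes its speed limit or range.

## Working session

There is one attempt and no reset: what is moved stays moved. The work goes in short steps, Python scripts to look and compute and a tool call to move; the robot and the scene stay as the last step left them, time stands still between calls to the robot, and variables do not carry over. Pictures are saved under pics/ and viewed, at most 10 in all, crops included, and the job is handed in when it is done.

Besides the shell and the picture viewer there is one more tool, called after "Call:" as a command line: name --argument value ..., lists and objects as JSON in quotes. carry_out: Moves the arm, as the interface text tells. Its arguments: {"type":"object","properties":{"rows":{"type":"array","items":{"type":"array","items":{"type":"array","items":{"type":"number"}}}},"grip":{"type":"number"},"force":{"type":"number"}},"required":["rows"]}

```bash
mkdir -p pics; python3 - <<'E'
from bench import monitor, grab_frame, calibration, arm
import cv2
print(monitor.state())
for n in("top","side"):
    print(n,calibration(n)); cv2.imwrite(f"pics/{n}0.png",grab_frame(n))
E
```

```text
{'clock': 0.0, 'joint_pos': array([-1.52370185e+00,  1.04709974e-01,  9.64612881e-02,  1.56386807e+00,
       -5.12590748e-05,  1.35312593e+00]), 'qvel': array([-0.00088517, -0.00048375, -0.00012887, -0.00031392,  0.00091623,
        0.00040895]), 'joint_torque': array([-6.13976426e-04, -5.56934881e+01,  5.03647757e+01,  1.72733876e-02,
       -2.66448833e-04,  2.52357943e-06]), 'eef_pos': array([ 0.1570012 , -0.57871574,  0.20001169]), 'tcp_rot': array([-6.59999726e-04,  9.91250017e-01,  1.31996092e-01,  3.07038841e-05]), 'wrist_force': array([-0.7856137 ,  0.56590729,  0.36975075]), 'moment': array([-0.0216818 , -0.01166039,  0.03212645]), 'grasp_force': 0.0, 'width': 0.08522902375045248}
top {'fovy': 51.55658697203478, 'cx': 287.14932410596987, 'cy': 219.06006013320444, 'xyz': array([ 0.45577413, -0.03967622,  1.03438622]), 'rotation': array([ 0.03275047, -0.70040899,  0.71215982, -0.03439531])}
side {'fovy': 46.378036648386335, 'cx': 273.2738373687293, 'cy': 214.86994567887228, 'xyz': array([ 0.88011304, -0.29671269,  0.82956751]), 'rotation': array([-0.2253648 ,  0.87373331,  0.4163148 , -0.11172648])}
```

View pics/top0.png

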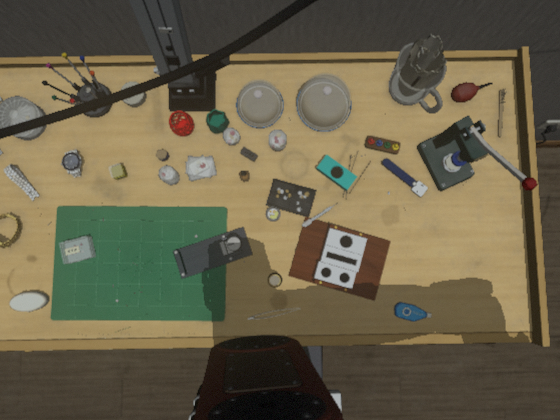

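View pics/side0.png

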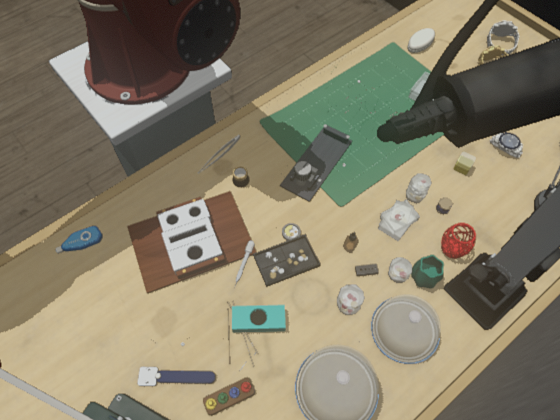

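Candidates for the block with one round recess: the aluminium block in the rack at top-view (346,241), and the turquoise decoy at (337,172). The twin is at (335,272) and the slot at (342,258). I choose (346,241). The nest is at (213,254) with its knob at (233,243), the loupe at (274,280) and the movement at (273,213). Next is a close crop of the rack and nest.

```bash
cat > h.py <<'E'
from bench import monitor, grab_frame, calibration, arm
import numpy as np, cv2
from scipy.spatial.transform import Rotation as R
q=lambda w:R.from_quat(w,scalar_first=True)
def px2w(name,uv,z):
    c=calibration(name); f=210/np.tan(np.radians(c['fovy'])/2)
    uv=np.atleast_2d(uv).astype(float)
    d=np.c_[(uv[:,0]-c['cx'])/f,(uv[:,1]-c['cy'])/f,np.ones(len(uv))]
    d=q(c['rotation']).apply(d); return c['xyz']+d*((z-c['xyz'][2])/d[:,2])[:,None]
def w2px(name,p):
    c=calibration(name); f=210/np.tan(np.radians(c['fovy'])/2)
    v=q(c['rotation']).inv().apply(np.atleast_2d(p)-c['xyz']); return v[:,:2]/v[:,2:]*f+[c['cx'],c['cy']]
def delta(pos,xang):
    """TCP goal pos, pointing down, closing line (tool y) at angle xang in the plane -> tool-frame shift mm, turn"""
    s=monitor.state(); r=q(s['tcp_rot'])
    y=np.array([np.cos(xang),np.sin(xang),0]); z=np.array([0,0,-1.]); 
    best=None
    for sg in(1,-1):
        M=np.c_[np.cross(sg*y,z),sg*y,z]; w=(r.inv()*R.from_matrix(M)).as_rotvec()
        if best is None or np.linalg.norm(w)<np.linalg.norm(best): best=w
    return np.round(r.inv().apply(np.array(pos)-s['eef_pos'])*1000,1),np.round(best,3)
E
python3 - <<'E'
from h import *
a=cv2.imread('pics/top0.png')
b=np.hstack([cv2.resize(a[215:305,285:395],None,fx=4.5,fy=4.5,interpolation=2)[:400],cv2.resize(a[220:290,168:258],None,fx=3.3,fy=3.3,interpolation=2).__class__(1) if 0 else np.zeros((400,1,3),np.uint8)])
c=cv2.resize(a[222:285,168:288],None,fx=6,fy=6,interpolation=2)
cv2.imwrite('pics/c1.png',cv2.resize(a[210:305,283:398],None,fx=6,fy=6,interpolation=2)); cv2.imwrite('pics/c2.png',c)
for k in(-1,1): print(px2w('top',[[290+0,269],[390,236],[346,241],[337,258],[213,254],[233,243],[274,280],[273,213]],.02)[:,:2].round(3)); break
E
```

```text
[[ 0.436 -0.048]
 [ 0.509 -0.282]
 [ 0.499 -0.179]
 [ 0.46  -0.157]
 [ 0.474  0.131]
 [ 0.498  0.084]
 [ 0.411 -0.01 ]
 [ 0.567 -0.01 ]]
```

View pics/c1.png

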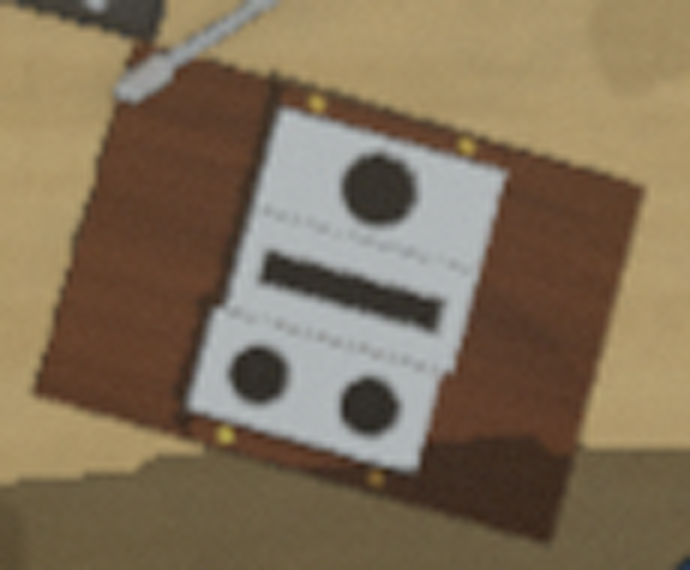

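View pics/c2.png

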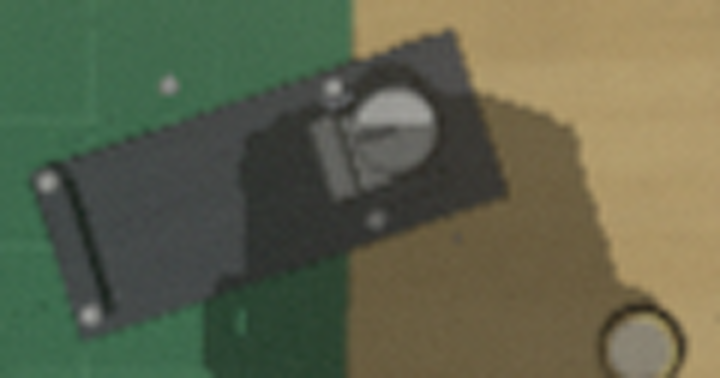

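The crops confirm the single round recess at crop (379,188), i.e. top-view (346,241), at the far end of the row. The spoon lies on the left board end, so I'll push right, which is clear. The nest's stop is on its left, with the knob at crop (393,128).

```bash
cat >> h.py <<'E'
def fit(P,Q):
    """2D rigid: Q ~ R P + t"""
    P=np.array(P,float);Q=np.array(Q)[:,:2];p=P-P.mean(0);s=Q-Q.mean(0)
    a=np.arctan2((p[:,0]*s[:,1]-p[:,1]*s[:,0]).sum(),(p*s).sum())
    M=np.array([[np.cos(a),-np.sin(a)],[np.sin(a),np.cos(a)]]);t=Q.mean(0)-M@P.mean(0)
    return a,t,M,(np.linalg.norm(P@M.T+t-Q,axis=1)*1e3).round(1)
E
python3 - <<'E'
from h import *
o1=np.array([283,210])-.0;o2=np.array([168,222])
rk=px2w('top',np.array([[145,45],[643,187],[550,542],[37,393]])/6+o1,.006)
# rack x ~ world +x (up), rack y ~ left
a,t,M,e=fit([[73,105],[73,-105],[-73,-105],[-73,105]]*np.array(1e-3),rk); print('rack',a,t,e)
bl=px2w('top',np.array([[277,108],[508,172],[379,188]])/6+o1,.028)
print('blk in rack',((bl[:,:2]-t)@M*1e3).round(1), px2w('top',np.array([[379,188]])/6+o1,.028))
tw=px2w('top',np.array([[190,410],[418,470],[447,372],[212,310]])/6+o1,.028); print('twin in rack',((tw[:,:2]-t)@M*1e3).round(1))
ns=px2w('top',np.array([[30,178],[452,30],[508,195],[85,338]])/6+o2,.006)
a,t,M,e=fit(np.array([[35,62],[35,-114],[-35,-114],[-35,62]])*1e-3,ns); print('nest',a,t,e)
kn=px2w('top',np.array([[393,128]])/6+o2,.058); print('knob',kn,((kn[:,:2]-t)@M*1e3).round(1), 'pred',t+M@[0,-.085])
print(w2px('top',[*(t+M@[0,-.085]),.058])*6-o2*6)
# side check: predict rack corners / block recess in side view
print('side recess',w2px('side',px2w('top',np.array([[379,188]])/6+o1,.028)),'knob',w2px('side',[*(t+M@[0,-.085]),.058]))
E
```

```text
rack -0.3000767296041863 [ 0.4585594  -0.16639582] [3.9 2.6 2.3 1.2]
blk in rack [[ 59.7  46.1]
 [ 60.8 -46.2]
 [ 40.9  -0. ]] [[ 0.49760923 -0.17851299  0.028     ]]
twin in rack [[-61.2  46.7]
 [-58.7 -43.1]
 [-19.7 -43.9]
 [-22.2  49. ]]
nest 0.3174745948986049 [0.46861801 0.1582374 ] [1.6 1.  0.8 2.3]
knob [[0.49608577 0.07851902 0.058     ]] [[  1.2 -84.3]] pred [0.49515232 0.07748512]
[[395.77876137 130.45241356]]
side recess [[194.17427852 251.5531346 ]] knob [[302.156391   166.83048557]]
```

```bash
python3 - <<'E'
from h import *
print(delta([.520,-.107,.09],-.30))
E
```

```text
(array([ 473.7, -360.1,  110.6]), array([-1.000e-03, -1.000e-03, -1.006e+00]))
```

Call:
carry_out --rows '[[[38,-29,0,0,0,-0.08],[76,-58,0,0,0,-0.16],[114,-86,0,0,0,-0.24],[152,-115,0,0,0,-0.32],[190,-144,0,0,0,-0.4]]]' --grip 0

```text
clock: 0.6
eef_pos: [0.3034, -0.3887, 0.2005]
tcp_rot: [-0.0, 0.945, 0.328, 0.0]
wrist_force: [1.3, -0.8, -0.0]
width: 0.012
grasp_force: 0.0
```

```bash
python3 - <<'E'
from h import *
s=monitor.state();print(s['joint_pos'],s['eef_pos'],s['width'],delta([.520,-.107,.09],-.30))
E
```

```text
[-1.17390832e+00 -2.22679614e-01 -2.18359374e-01  1.57535940e+00
  6.57610886e-05  1.30002287e+00] [ 0.30344263 -0.38865232  0.2004546 ] 0.012018548867871695 (array([344.4, -87.1, 110.5]), array([-0.   , -0.   , -0.603]))
```

Call:
carry_out --rows '[[[43,-11,0,0,0,-0.08],[86,-22,0,0,0,-0.16],[129,-33,0,0,0,-0.24],[172,-44,0,0,0,-0.32],[215,-54,0,0,0,-0.4]]]'

```text
clock: 1.1
eef_pos: [0.4393, -0.2135, 0.2006]
tcp_rot: [-0.0, 0.861, 0.509, -0.0]
wrist_force: [0.2, -1.3, -0.0]
width: -0.0001
grasp_force: 0.0
```

```bash
python3 - <<'E'
from h import *
s=monitor.state();print(s['joint_pos'],s['eef_pos'],s['width'],delta([.520,-.107,.09],-.30))
E
```

```text
[-7.20859747e-01 -2.37177049e-01 -2.30500254e-01  1.57751058e+00
 -9.15225418e-05  1.35271821e+00] [ 0.43932465 -0.21351187  0.20063747] -0.0001069240264050789 (array([132.2,  19.4, 110.6]), array([-0.   ,  0.   , -0.203]))
```

Call:
carry_out --rows '[[[45,6,20,0,0,-0.1],[90,13,60,0,0,-0.2],[130,19,100,0,0,-0.203],[130,19,110,0,0,-0.203],[130,19,110,0,0,-0.203]]]'

```text
clock: 1.6
eef_pos: [0.5165, -0.108, 0.0868]
tcp_rot: [-0.003, 0.805, 0.593, -0.001]
wrist_force: [-0.8, -0.8, 0.1]
width: 0.0
grasp_force: 0.0
```

```bash
python3 - <<'E'
from h import *
s=monitor.state();print(s['eef_pos'],delta([.520,-.107,.09],-.30))
t=np.array([.4586,-.1664]);X=np.array([.9553,-.2956]);Y=np.array([.2956,.9553])
d=s['eef_pos'][:2]-t; print('rack',d@X,d@Y)
print(w2px('top',s['eef_pos']),w2px('side',s['eef_pos']))
cv2.imwrite('pics/s1.png',cv2.resize(grab_frame('side')[150:310,90:290],None,fx=3.5,fy=3.5,interpolation=2))
E
```

```text
[ 0.51645635 -0.10804315  0.08681957] (array([ 2. ,  3.1, -3.2]), array([-0.006, -0.001, -0.   ]))
rack 0.03801989126879934 0.07285063357559647
[[317.33120416 232.05347716]] [[229.09714898 221.39962409]]
```

View pics/s1.png

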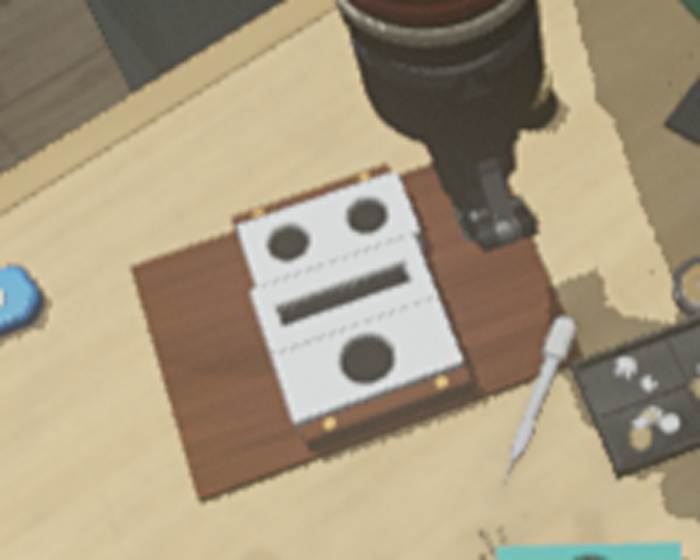

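The fingers hang just left of the round block's end, with the spoon clear of them. Now I descend.

Call:
carry_out --rows '[[[0,1,15,0,0,0],[0,1,35,0,0,0],[0,1,55,0,0,0],[0,1,70,0,0,0],[0,1,76,0,0,0]]]'

```text
clock: 2.15
eef_pos: [0.5185, -0.1117, 0.0137]
tcp_rot: [-0.0, 0.806, 0.592, -0.0]
wrist_force: [-0.0, 0.7, -0.4]
width: 0.0002
grasp_force: 0.0
```

Call:
carry_out --rows '[[[-2,0,0,0,0,0],[-5,0,0,0,0,0],[-9,0,0,0,0,0],[-13,0,0,0,0,0],[-17,0,0,0,0,0]]]'

```text
clock: 2.65
eef_pos: [0.5144, -0.1279, 0.0153]
tcp_rot: [0.0, 0.806, 0.592, 0.0]
wrist_force: [-0.4, -0.3, -0.6]
width: 0.0
grasp_force: 0.0
```

```bash
cat >> h.py <<'E'
def rack():
    s=monitor.state();d=s['eef_pos'][:2]-[.4586,-.1664]
    print('rack mm',d@[955.3,-295.6],d@[295.6,955.3],'z',s['eef_pos'][2],s['wrist_force'].round(1),s['clock'])
E
python3 -c "from h import *;rack()"
```

```text
rack mm 41.881798565675695 53.26105030367601 z 0.015297498108644017 [-0.4 -0.3 -0.6] 2.65
```

Call:
carry_out --rows '[[[-5,0,0,0,0,0],[-10,0,0,0,0,0],[-15,0,0,0,0,0],[-20,0,0,0,0,0],[-25,0,0,0,0,0]]]'

```text
clock: 3.15
eef_pos: [0.5066, -0.1516, 0.0148]
tcp_rot: [0.0, 0.806, 0.592, -0.0]
wrist_force: [-0.4, 0.3, -0.1]
width: -0.0001
grasp_force: 0.0
```

```bash
python3 -c "from h import *;rack()"
```

```text
rack mm 41.43974860681685 28.291196702718118 z 0.014788154774711723 [-0.4  0.3 -0.1] 3.15
```

```bash
python3 - <<'E'
from h import *
cv2.imwrite('pics/s2.png',cv2.resize(grab_frame('side')[150:310,90:290],None,fx=3.5,fy=3.5,interpolation=2))
E
```

```text
(no output)
```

View pics/s2.png

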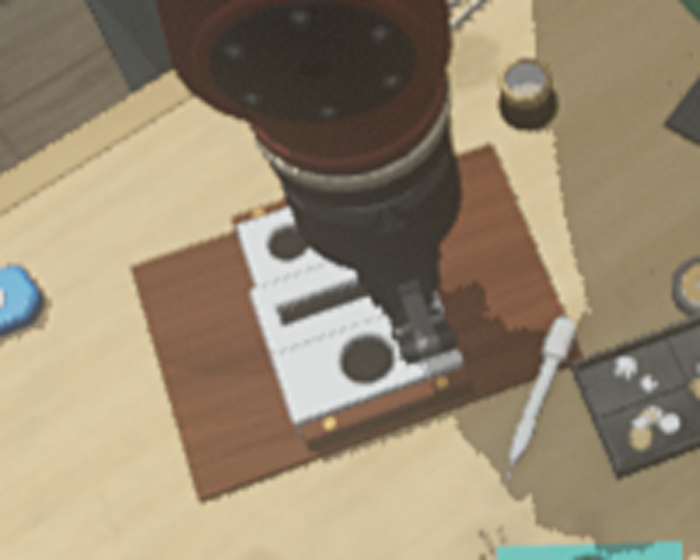

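```bash
python3 - <<'E'
from h import *
s=monitor.state(); p=s['eef_pos'];print(p,s['joint_pos'],s['width'])
for z in(0,.0148,.03,.05): print(z,(w2px('side',[p[0],p[1],z])-[90,150])*3.5)
x=[]
for y in(45,-45):
  for xx in(21,61): w=np.array([.4586,-.1664])+np.array([.9553,-.2956])*xx/1e3+np.array([.2956,.9553])*y/1e3; print(xx,y,(w2px('side',[*w,.028])-[90,150])*3.5)
a=grab_frame('wrist'); cv2.imwrite('pics/w1.png',a)
E
```

```text
[ 0.50641023 -0.15220839  0.01479451] [-5.39331040e-01 -5.99869002e-02 -4.09013599e-01  1.22162094e+00
 -3.88493009e-04  1.33494508e+00] 0.0002578444617521521
0 [[422.76725654 360.90956343]]
0.0148 [[419.40517837 349.07240748]]
0.03 [[415.84998884 336.55534788]]
0.05 [[411.00630989 319.50179343]]
21 45 [[435.61935737 294.24023345]]
61 45 [[460.22794163 358.73924611]]
21 -45 [[269.59069462 352.59026023]]
61 -45 [[291.15485479 419.4845177 ]]
```

View pics/w1.png

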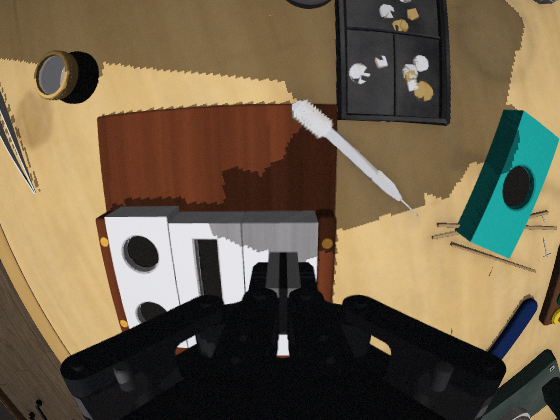

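The wrist and side views show the block hasn't moved: its left end is near wrist-view row 210, with the fingers at about (283,290). The fingers seem to be above it, so I'll check the reported height against the wrist camera.

```bash
cat >> h.py <<'E'
def w2f(p,c=None):
    c=c or calibration('wrist'); f=210/np.tan(np.radians(c['fovy'])/2)
    v=q(c['rotation']).inv().apply(np.atleast_2d(p)-c['xyz']); th=np.arctan2(np.hypot(v[:,0],v[:,1]),v[:,2]);ph=np.arctan2(v[:,1],v[:,0])
    return np.c_[c['cx']+f*th*np.cos(ph),c['cy']+f*th*np.sin(ph)]
def rw(x,y,z): return np.array([.4586+.9553e-3*x+.2956e-3*y,-.1664-.2956e-3*x+.9553e-3*y,z])
E
python3 - <<'E'
from h import *
c=calibration('wrist');print(c, arm.grasp_offset, monitor.state()['eef_pos'])
for n,x,y,z in[('boardTL',-73,105,.006),('boardTR',73,105,.006),('blkend r',61,45,.028),('blkend l',21,45,.028),('twin l',-61,47,.028)]: print(n,w2f(rw(x,y,z)))
print('tcp',w2f(monitor.state()['eef_pos']))
a=cv2.imread('pics/w1.png');cv2.imwrite('pics/w1c.png',cv2.resize(a[190:370,180:400],None,fx=3.3,fy=3.3,interpolation=2)+0)
E
```

```text
{'fovy': 65.70646984690485, 'cx': 282.67686112605236, 'cy': 210.1493172313485, 'xyz': array([ 0.52805862, -0.08181461,  0.18846077]), 'rotation': array([ 0.14211011,  0.97836554, -0.14883079, -0.02133042])} 0.0187 [ 0.50652611 -0.15179938  0.01478597]
boardTL [[ 97.81780057 121.00661913]]
boardTR [[339.20807576 110.73460186]]
blkend r [[320.11423284 226.02625259]]
blkend l [[243.94735732 226.16192053]]
twin l [[105.91486681 221.62528243]]
tcp [[282.93382263 246.11179448]]
```

View pics/w1c.png

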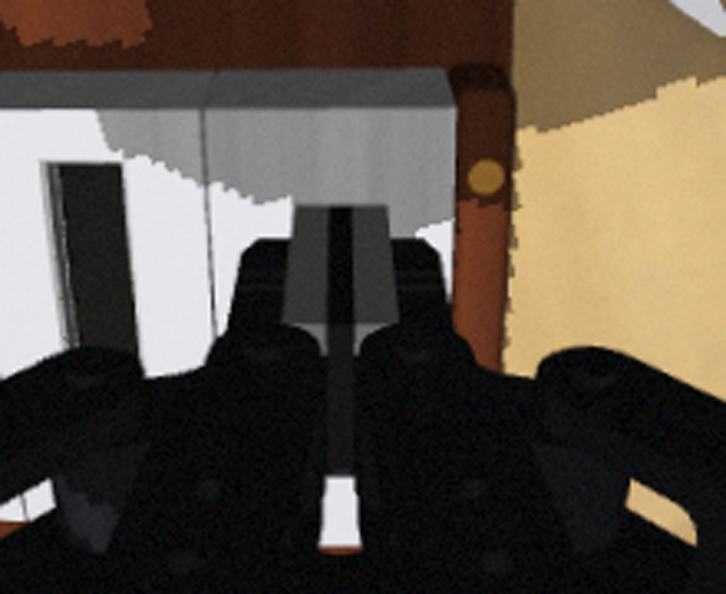

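```bash
python3 - <<'E'
from h import *
p=monitor.state()['eef_pos']
for h in(0,5,10,15,20,30):
  for w in (0,):
    d=np.array([0,0,h/1e3]); print(h,w2f(p+d).round(1), w2f(p+d+np.array([.2956,.9553,0])*.011).round(1),w2f(p+d+np.array([.9553,-.2956,0])*.0145).round(1))
E
```

```text
0 [[282.9 246.1]] [[282.9 228.2]] [[308. 246.]]
5 [[282.9 249.5]] [[282.9 231.3]] [[308.6 249.4]]
10 [[283.  253.2]] [[282.9 234.5]] [[309.3 253. ]]
15 [[283. 257.]] [[282.9 237.9]] [[310.  256.8]]
20 [[283. 261.]] [[283.  241.5]] [[310.7 260.8]]
30 [[283.  269.6]] [[283.  249.3]] [[312.3 269.4]]
```

The fingertip's image lies higher than the reported TCP height would give, so I'll back off and feel for the board to measure the true tip height.

Call:
carry_out --rows '[[[15,0,-4,0,0,0],[30,0,-4,0,0,0],[43,0,-4,0,0,0],[43,0,0,0,0,0],[43,0,2,0,0,0]]]'

```text
clock: 3.75
eef_pos: [0.5194, -0.1094, 0.0122]
tcp_rot: [-0.0, 0.805, 0.593, -0.0]
wrist_force: [-0.3, 0.2, 0.3]
width: -0.0003
grasp_force: 0.0
```

Call:
carry_out --rows '[[[0,0,1,0,0,0],[0,0,2,0,0,0],[0,0,3,0,0,0],[0,0,4,0,0,0],[0,0,5,0,0,0]]]'

```text
clock: 4.25
eef_pos: [0.5195, -0.1103, 0.0078]
tcp_rot: [0.0, 0.806, 0.592, -0.0]
wrist_force: [-0.1, 0.2, 0.9]
width: 0.0001
grasp_force: 0.0
```

```bash
python3 -c "from h import *;rack();print(monitor.state()['wrist_force'])"
```

```text
rack mm 41.62899967094438 71.56375852352583 z 0.007755339280115479 [-0.1  0.2  0.9] 4.25
[-0.14192775  0.22141994  0.89117069]
```

Call:
carry_out --rows '[[[0,0,1,0,0,0],[0,0,2,0,0,0],[0,0,3,0,0,0],[0,0,4,0,0,0],[0,0,5,0,0,0]]]'

```text
clock: 4.75
eef_pos: [0.5195, -0.1101, 0.0027]
tcp_rot: [0.0, 0.806, 0.592, -0.0]
wrist_force: [-0.4, 0.5, -0.7]
width: 0.0
grasp_force: 0.0
```

Already below the board top at 6 mm with no contact, so the true tip is higher than reported. I'll keep feeling downward.

Call:
carry_out --rows '[[[0,0,1,0,0,0],[0,0,2,0,0,0],[0,0,3,0,0,0],[0,0,4,0,0,0],[0,0,5,0,0,0]]]'

```text
clock: 5.25
eef_pos: [0.5195, -0.1102, -0.0023]
tcp_rot: [0.0, 0.806, 0.592, -0.0]
wrist_force: [0.1, -0.1, 0.5]
width: -0.0003
grasp_force: 0.0
```

Call:
carry_out --rows '[[[0,0,1,0,0,0],[0,0,2,0,0,0],[0,0,3,0,0,0],[0,0,4,0,0,0],[0,0,5,0,0,0]]]'

```text
clock: 5.75
eef_pos: [0.5195, -0.1102, -0.0073]
tcp_rot: [0.0, 0.806, 0.592, -0.0]
wrist_force: [-0.3, -0.5, -0.7]
width: -0.0001
grasp_force: 0.0
```

Call:
carry_out --rows '[[[0,0,1,0,0,0],[0,0,2,0,0,0],[0,0,3,0,0,0],[0,0,3,0,0,0],[0,0,3,0,0,0]]]'

```text
clock: 6.25
eef_pos: [0.5195, -0.1102, -0.0102]
tcp_rot: [0.0, 0.806, 0.592, -0.0]
wrist_force: [-0.3, 0.8, 0.1]
width: -0.0001
grasp_force: 0.0
```

```bash
python3 - <<'E'
from h import *
rack()
a=grab_frame('side')[180:270,190:290]; b=grab_frame('wrist')[190:310,200:370]
a=cv2.resize(a,(400,360),interpolation=2); b=cv2.resize(b,(400,282),interpolation=2)
cv2.imwrite('pics/m.png',np.hstack([a,np.vstack([b,np.zeros((78,400,3),np.uint8)])]))
p=monitor.state()['eef_pos']
for h in(0,.01,.02,.03): print(h,(w2px('side',p+[0,0,h])-[190,180])*4,(w2f(p+[0,0,h])-[200,190])*2.35)
E
```

```text
rack mm 41.56083765670007 71.73210546416566 z -0.010206160156692595 [-0.3  0.8  0.1] 6.25
0 [[174.35897528 269.97343741]] [[194.89722743 131.90008748]]
0.01 [[172.688081   260.82471077]] [[194.95503299 148.45632104]]
0.02 [[170.9851166  251.50038913]] [[195.01892371 166.78805135]]
0.03 [[169.24914985 241.9953681 ]] [[195.08982644 187.17214478]]
```

View pics/m.png

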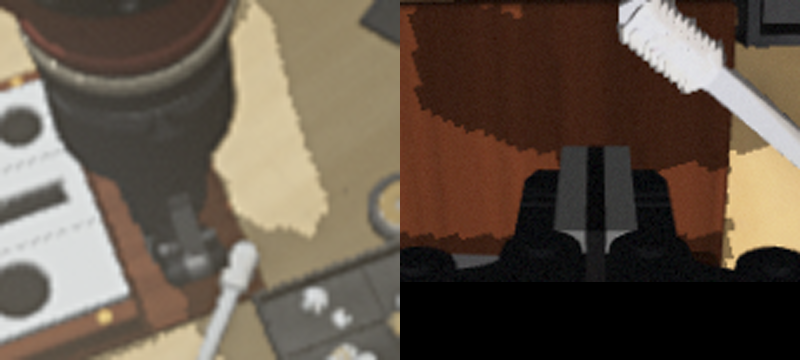

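Call:
carry_out --rows '[[[0,0,1,0,0,0],[0,0,2,0,0,0],[0,0,3,0,0,0],[0,0,3,0,0,0],[0,0,3,0,0,0]]]'

```text
clock: 6.85
eef_pos: [0.5195, -0.1101, -0.0133]
tcp_rot: [-0.0, 0.806, 0.592, -0.0]
wrist_force: [-0.4, -0.2, -0.2]
width: -0.0001
grasp_force: 0.0
```

Call:
carry_out --rows '[[[0,0,1,0,0,0],[0,0,2,0,0,0],[0,0,3,0,0,0],[0,0,3,0,0,0],[0,0,3,0,0,0]]]'

```text
clock: 7.35
eef_pos: [0.5195, -0.1101, -0.0162]
tcp_rot: [-0.0, 0.806, 0.592, -0.0]
wrist_force: [0.1, 0.1, -0.4]
width: 0.0002
grasp_force: 0.0
```

Call:
carry_out --rows '[[[0,0,1,0,0,0],[0,0,2,0,0,0],[0,0,3,0,0,0],[0,0,3,0,0,0],[0,0,3,0,0,0]]]'

```text
clock: 7.85
eef_pos: [0.5195, -0.1101, -0.0192]
tcp_rot: [0.0, 0.806, 0.592, -0.0]
wrist_force: [0.3, -0.7, 0.6]
width: -0.0002
grasp_force: 0.0
```

Call:
carry_out --rows '[[[0,0,0.5,0,0,0],[0,0,1,0,0,0],[0,0,1.5,0,0,0],[0,0,2,0,0,0],[0,0,2,0,0,0]]]'

```text
clock: 8.35
eef_pos: [0.5194, -0.1101, -0.0213]
tcp_rot: [-0.0, 0.806, 0.592, -0.0]
wrist_force: [-0.3, -0.3, -0.1]
width: -0.0002
grasp_force: 0.0
```

Call:
carry_out --rows '[[[0,0,0.5,0,0,0],[0,0,1,0,0,0],[0,0,1.5,0,0,0],[0,0,2,0,0,0],[0,0,2,0,0,0]]]'

```text
clock: 8.85
eef_pos: [0.5195, -0.1101, -0.0233]
tcp_rot: [-0.0, 0.806, 0.592, -0.0]
wrist_force: [-0.6, -0.1, 0.1]
width: 0.0001
grasp_force: 0.0
```

```bash
python3 - <<'E'
from h import *
rack(); print(monitor.state()['joint_torque'].round(1))
a=grab_frame('side')[180:270,190:290]; b=grab_frame('wrist')[190:310,200:370]
a=cv2.resize(a,(400,360),interpolation=2); b=cv2.resize(b,(400,282),interpolation=2)
cv2.imwrite('pics/m2.png',np.hstack([a,np.vstack([b,np.zeros((78,400,3),np.uint8)])]))
E
```

```text
rack mm 41.513367184873324 71.757889261725 z -0.023291558656968213 [-0.6 -0.1  0.1] 8.85
[ -0.  -46.8  47.7  -0.   -0.    0. ]
```

View pics/m2.png

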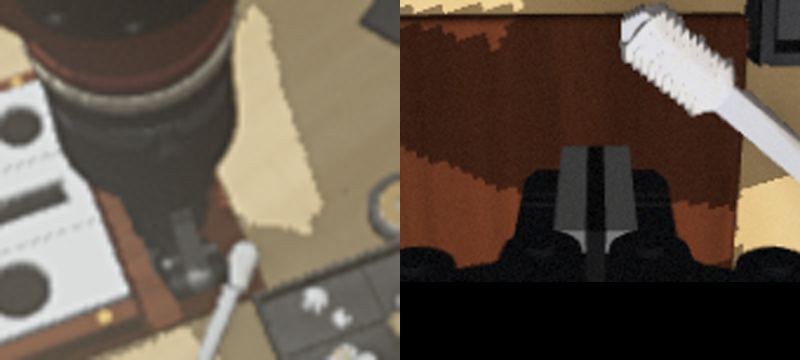

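The views show the fingertip is still just above the board, its front edge at about (195,146) in the wrist crop. That puts it about 30 mm short of the reported TCP. I'll keep probing.

Call:
carry_out --rows '[[[0,0,0.5,0,0,0],[0,0,1,0,0,0],[0,0,1.5,0,0,0],[0,0,2,0,0,0],[0,0,2,0,0,0]]]'

```text
clock: 9.45
eef_pos: [0.5196, -0.1102, -0.0244]
tcp_rot: [0.0, 0.806, 0.592, -0.0]
wrist_force: [-3.4, 2.1, 8.7]
width: 0.0002
grasp_force: 4.3
```

Contact: the board (6 mm) is met at a reported z of -0.0244, so the true tip is about 30 mm above the reported TCP. I'll work with that offset, rising 6 mm and pushing.

Call:
carry_out --rows '[[[0,0,-4,0,0,0],[0,0,-7,0,0,0],[-4,0,-7,0,0,0],[-9,0,-7,0,0,0],[-14,0,-7,0,0,0]]]'

```text
clock: 9.95
eef_pos: [0.5151, -0.1239, -0.0184]
tcp_rot: [-0.0, 0.806, 0.592, -0.0]
wrist_force: [0.1, 0.4, -0.4]
width: 0.0001
grasp_force: 0.0
```

Call:
carry_out --rows '[[[-2,0,0,0,0,0],[-4,0,0,0,0,0],[-6,0,0,0,0,0],[-8,0,0,0,0,0],[-10,0,0,0,0,0]]]'

```text
clock: 10.45
eef_pos: [0.5122, -0.1331, -0.0183]
tcp_rot: [-0.0, 0.806, 0.592, -0.0]
wrist_force: [1.4, 0.7, -0.3]
width: 0.0002
grasp_force: 0.4
```

```bash
python3 -c "from h import *;rack()"
```

```text
rack mm 41.404633613852496 47.666592438096714 z -0.01829303229771348 [ 1.4  0.7 -0.3] 10.45
```

Call:
carry_out --rows '[[[-5,0,0,0,0,0],[-10,0,0,0,0,0],[-15,0,0,0,0,0],[-20,0,0,0,0,0],[-25,0,0,0,0,0]]]'

```text
clock: 10.95
eef_pos: [0.5047, -0.1574, -0.0182]
tcp_rot: [0.0, 0.806, 0.592, -0.0]
wrist_force: [0.4, 0.2, -0.2]
width: 0.0004
grasp_force: 0.4
```

```bash
cat >> h.py <<'E'
def recess(name='top',area=(60,2000)):
    """dark blobs inside bright aluminium, near rack -> rack coords"""
    g=cv2.cvtColor(grab_frame(name),cv2.COLOR_BGR2GRAY)
    return g
E
python3 - <<'E'
from h import *
rack()
# true side-view check: dark-on-bright profile along the block's predicted centre line
g=cv2.cvtColor(grab_frame('top'),cv2.COLOR_BGR2GRAY); g2=cv2.cvtColor(grab_frame('side'),cv2.COLOR_BGR2GRAY)
ys=range(-110,70,5)
for xx in(41,27,55):
  for n,G in(('top',g),('side',g2)):
    print(xx,n,[int(G[int(round(v)),int(round(u))]) for u,v in w2px(n,[rw(xx,y,.028) for y in ys])])
E
```

```text
rack mm 41.42464006020383 22.240985462127174 z -0.018179836256714287 [ 0.4  0.2 -0.2] 10.95
41 top [40, 65, 69, 69, 74, 73, 76, 70, 75, 75, 76, 74, 75, 73, 70, 67, 61, 62, 55, 55, 55, 56, 54, 51, 51, 82, 85, 87, 85, 85, 89, 84, 40, 37, 42, 49]
41 side [200, 197, 146, 110, 111, 110, 186, 223, 223, 223, 222, 223, 207, 80, 84, 85, 85, 78, 223, 222, 222, 221, 222, 223, 95, 69, 91, 90, 61, 78, 78, 78, 74, 75, 101, 99]
27 top [61, 44, 61, 69, 72, 73, 64, 67, 64, 63, 63, 63, 61, 62, 59, 63, 62, 64, 60, 58, 60, 56, 54, 54, 51, 58, 76, 77, 77, 76, 77, 76, 74, 41, 36, 70]
27 side [201, 203, 145, 110, 111, 111, 194, 223, 223, 223, 223, 223, 222, 222, 174, 178, 189, 224, 222, 221, 222, 222, 223, 76, 64, 65, 64, 61, 63, 62, 70, 103, 75, 101, 101, 100]
55 top [67, 67, 73, 75, 76, 72, 71, 70, 69, 69, 72, 73, 74, 75, 72, 70, 76, 72, 65, 72, 67, 65, 64, 61, 65, 79, 79, 78, 83, 80, 87, 63, 36, 39, 44, 45]
55 side [203, 203, 149, 112, 112, 111, 187, 223, 223, 223, 223, 222, 223, 224, 171, 139, 155, 225, 222, 222, 222, 222, 221, 224, 87, 80, 92, 92, 66, 69, 80, 78, 77, 76, 78, 77]
```

The block has slid about 34 mm. I'll push another 20.

Call:
carry_out --rows '[[[-5,0,0,0,0,0],[-10,0,0,0,0,0],[-15,0,0,0,0,0],[-20,0,0,0,0,0],[-20,0,0,0,0,0]]]'

```text
clock: 11.55
eef_pos: [0.4987, -0.1768, -0.0182]
tcp_rot: [0.0, 0.806, 0.592, -0.0]
wrist_force: [-0.5, -0.0, 0.8]
width: 0.0001
grasp_force: 0.0
```

Call:
carry_out --rows '[[[5,0,0,0,0,0],[5,0,-30,0,0,0],[5,0,-70,0,0,0],[5,0,-80,0,0,0],[5,0,-80,0,0,0]]]'

```text
clock: 12.05
eef_pos: [0.5019, -0.1718, 0.0638]
tcp_rot: [0.002, 0.806, 0.592, 0.001]
wrist_force: [-0.0, 0.3, 0.3]
width: 0.0002
grasp_force: 0.0
```

```bash
python3 - <<'E'
from h import *
rack()
g2=cv2.cvtColor(grab_frame('side'),cv2.COLOR_BGR2GRAY)
ys=range(-130,70,3)
for xx in(55,41,27,14,-41):
    print(xx,[(y,int(g2[int(round(v)),int(round(u))])) for y,(u,v) in zip(ys,w2px('side',[rw(xx,y,.028) for y in ys]))] if 0 else [int(g2[int(round(v)),int(round(u))]) for u,v in w2px('side',[rw(xx,y,.028) for y in ys])])
# cross section at y=-85 over x
xs=range(0,80,2)
for yy in(-70,-85): print(yy,[int(g2[int(round(v)),int(round(u))]) for u,v in w2px('side',[rw(x,yy,.028) for x in xs])])
print(delta(rw(40.5,-60,.06),-.30), delta(rw(40.5,-60,-.018),-.3))
E
```

```text
rack mm 42.91811714250187 7.6482578196759965 z 0.06380939196540325 [-0.   0.3  0.3] 12.05
55 [202, 201, 202, 202, 203, 203, 202, 203, 203, 201, 203, 223, 223, 222, 222, 222, 222, 222, 222, 221, 223, 224, 223, 192, 99, 139, 104, 200, 225, 225, 221, 221, 221, 221, 222, 221, 221, 222, 221, 225, 200, 77, 99, 111, 107, 108, 107, 109, 106, 106, 109, 106, 97, 83, 84, 81, 81, 82, 82, 81, 81, 80, 80, 95, 107, 104, 106]
41 [199, 198, 197, 196, 199, 199, 200, 199, 197, 196, 201, 223, 222, 222, 222, 222, 222, 221, 222, 224, 213, 93, 87, 87, 87, 87, 87, 86, 82, 89, 216, 223, 221, 221, 221, 221, 221, 221, 221, 223, 200, 83, 107, 109, 107, 106, 105, 105, 105, 106, 105, 106, 105, 103, 92, 80, 81, 78, 80, 78, 79, 78, 77, 80, 103, 103, 104]
27 [201, 201, 201, 201, 199, 201, 202, 200, 201, 201, 190, 223, 222, 222, 221, 222, 222, 221, 223, 222, 223, 223, 224, 209, 179, 193, 180, 218, 221, 222, 221, 221, 220, 221, 221, 220, 221, 221, 221, 223, 157, 107, 109, 103, 112, 109, 111, 108, 92, 109, 92, 111, 113, 112, 112, 112, 112, 113, 100, 82, 93, 103, 103, 103, 102, 103, 102]
14 [204, 204, 203, 204, 204, 203
[... 450 characters left out ...]
 137, 224, 222, 223, 215, 83, 73, 79, 78, 74, 69, 67, 67, 66, 66, 66, 66, 66, 65, 63, 67, 65, 64, 64, 62, 65, 99, 221, 222, 222, 223, 77, 89, 103, 101, 102, 102, 102]
-70 [111, 108, 107, 107, 109, 109, 106, 105, 102, 98, 127, 213, 224, 223, 223, 223, 224, 223, 209, 209, 213, 182, 182, 213, 205, 222, 224, 223, 223, 223, 225, 178, 120, 115, 121, 119, 103, 92, 107, 115]
-85 [109, 108, 107, 105, 107, 106, 107, 103, 103, 103, 143, 216, 224, 222, 221, 222, 222, 222, 222, 222, 221, 222, 222, 222, 221, 222, 222, 222, 222, 225, 221, 178, 116, 117, 121, 121, 104, 89, 96, 113]
(array([-67.9,  -1.1,   2. ]), array([ 0.001,  0.   , -0.003])) (array([-67.9,  -1.2,  80. ]), array([ 0.001,  0.   , -0.003]))
```

Call:
carry_out --rows '[[[-20,0,0,0,0,0],[-45,0,0,0,0,0],[-67,0,10,0,0,0],[-67,0,20,0,0,0],[-67,0,20,0,0,0]]]' --grip 65

```text
clock: 12.6
eef_pos: [0.4787, -0.2337, 0.0386]
tcp_rot: [-0.002, 0.806, 0.592, -0.0]
wrist_force: [-0.7, -0.6, 0.3]
width: 0.0651
grasp_force: 0.0
```

Call:
carry_out --rows '[[[0,0,0,0,0,0],[0,0,0,0,0,0],[0,0,0,0,0,0],[0,0,0,0,0,0],[0,0,0,0,0,0]]]'

```text
clock: 13.1
eef_pos: [0.4807, -0.2351, 0.0421]
tcp_rot: [0.0, 0.806, 0.592, 0.0]
wrist_force: [0.3, -0.3, 0.4]
width: 0.065
grasp_force: 0.0
```

```bash
python3 - <<'E'
from h import *
rack();print(monitor.state()['width'], delta(rw(41,-60,-.025),-.30))
E
```

```text
rack mm 41.369596344697136 -59.08722480220197 z 0.0420522705094127 [ 0.3 -0.3  0.4] 13.1
0.06498371518504059 (array([-0.9, -0.4, 67.1]), array([ 0.   ,  0.   , -0.003]))
```

Call:
carry_out --rows '[[[-0.5,0,15,0,0,0],[-0.5,0,35,0,0,0],[-0.5,0,52,0,0,0],[-0.5,0,62,0,0,0],[-0.5,0,66,0,0,0]]]'

```text
clock: 13.6
eef_pos: [0.4794, -0.235, -0.026]
tcp_rot: [-0.001, 0.806, 0.592, -0.0]
wrist_force: [0.6, 0.2, 0.1]
width: 0.065
grasp_force: 0.0
```

Call:
carry_out --rows '[[[0,0,0,0,0,0],[0,0,0,0,0,0],[0,0,0,0,0,0],[0,0,0,0,0,0],[0,0,0,0,0,0]]]' --grip 30 --force 50

```text
clock: 14.1
eef_pos: [0.48, -0.2358, -0.0234]
tcp_rot: [0.0, 0.806, 0.592, -0.0]
wrist_force: [-5.3, 1.2, 5.0]
width: 0.0389
grasp_force: 51.9
```

```bash
python3 - <<'E'
from h import *
rack();s=monitor.state();print(s['width'],s['grasp_force'])
E
```

```text
rack mm 41.00381336121104 -59.95612296968005 z -0.023442361179908534 [-5.3  1.2  5. ] 14.1
0.0388729525257618 51.92124903202057
```

Call:
carry_out --rows '[[[0,0,-5,0,0,0],[0,0,-15,0,0,0],[0,0,-35,0,0,0],[0,0,-60,0,0,0],[0,0,-85,0,0,0]]]'

```text
clock: 14.6
eef_pos: [0.4806, -0.2358, 0.0627]
tcp_rot: [0.001, 0.806, 0.592, 0.0]
wrist_force: [0.7, 0.4, -2.0]
width: 0.039
grasp_force: 51.2
```

```bash
python3 - <<'E'
from h import *
s=monitor.state();print(s['eef_pos'],s['width'],s['grasp_force'],s['wrist_force'])
o2=np.array([168,222]);A=.3175;t=np.array([.4686,.1582]);M=np.array([[np.cos(A),-np.sin(A)],[np.sin(A),np.cos(A)]])
f=lambda uv,z,n='top':((px2w(n,uv,z)[:,:2]-t)@M*1e3).round(1)
print('stop edge top',f(np.array([[54,165],[103,312],[62,165],[112,308]])/6+o2,.024)); print('shoe',f(np.array([[310,125],[340,200],[330,118],[357,195]])/6+o2,.0235))
nw=lambda x,y,z:[*(t+M@[x/1e3,y/1e3]),z]
for n in('side','top'):
  g=cv2.cvtColor(cv2.imread(f'pics/{n}0.png'),cv2.COLOR_BGR2GRAY)
  P=lambda pts:[int(v) for v in cv2.remap(g,*[c.astype(np.float32)[None] for c in w2px(n,pts).T],1)[0]]
  ys=np.arange(30,72,2)
  for x in(-20,0,20): print(n,'stop y30..70',x,P([nw(x,y,.024) for y in ys]))
  for y in(52,): print(n,'stop x-40..40',P([nw(x,y,.024) for x in np.arange(-44,46,3)]))
  print(n,'knob y',P([nw(0,y,.058) for y in np.arange(-109,-60,2)])); print(n,'knob x',P([nw(x,-85,.058) for x in np.arange(-24,26,2)]))
  print(n,'plate x at y0',P([nw(x,0,.006) for x in np.arange(-46,48,2)]))
  print(n,'plate end y50..',P([nw(10,y,.006) for y in np.arange(-124,-100,2)]))
E
```

```text
[ 0.48063042 -0.23579866  0.06270938] 0.03902456808385916 51.18762195110321 [ 0.65864369  0.38069924 -2.00944153]
stop edge top [[ 33.2  47.4]
 [-26.6  46.8]
 [ 32.2  44.5]
 [-26.3  43.1]]
shoe [[ 15.5 -50.8]
 [-15.7 -52.6]
 [ 15.6 -58.9]
 [-16.1 -59.4]]
side stop y30..70 -20 [94, 85, 68, 59, 52, 53, 59, 72, 88, 97, 94, 93, 99, 110, 118, 121, 121, 120, 119, 119, 120]
side stop y30..70 0 [90, 77, 58, 54, 53, 53, 59, 73, 87, 93, 93, 92, 97, 110, 119, 121, 120, 120, 119, 120, 120]
side stop y30..70 20 [89, 77, 59, 52, 53, 54, 59, 72, 86, 93, 91, 90, 94, 103, 114, 121, 122, 122, 123, 122, 122]
side stop x-40..40 [124, 124, 124, 125, 122, 145, 170, 145, 93, 92, 94, 90, 93, 92, 92, 91, 92, 92, 91, 91, 91, 90, 93, 133, 169, 146, 120, 119, 119, 119]
side knob y [62, 63, 68, 83, 116, 153, 164, 155, 148, 128, 123, 120, 109, 93, 92, 93, 97, 98, 97, 88, 74, 67, 66, 65, 67]
side knob x [122, 123, 124, 122, 105, 94, 111, 117, 117, 116, 116, 116, 109, 118, 154, 172, 172, 171, 173, 172, 145, 91, 71, 78, 80]
side plate x at y0 [116, 103, 102, 88, 84, 83, 78, 68, 65, 71, 85, 93, 91, 91, 90, 91, 92, 93
[... 477 characters left out ...]
70, 69, 72, 83, 91, 91, 89, 90, 90]
top stop x-40..40 [88, 89, 90, 83, 73, 97, 138, 130, 81, 70, 71, 71, 72, 72, 69, 70, 71, 70, 71, 70, 70, 71, 71, 92, 136, 130, 83, 79, 89, 89]
top knob y [56, 57, 55, 51, 56, 85, 120, 123, 115, 105, 101, 101, 95, 88, 88, 88, 88, 89, 92, 94, 90, 82, 75, 81, 94]
top knob x [51, 54, 55, 53, 54, 68, 91, 102, 102, 100, 99, 98, 95, 95, 128, 147, 152, 152, 151, 144, 119, 76, 58, 53, 52]
top plate x at y0 [68, 76, 73, 63, 57, 57, 52, 49, 48, 53, 65, 72, 72, 71, 71, 71, 69, 70, 72, 72, 74, 73, 72, 72, 71, 70, 69, 69, 69, 71, 71, 70, 72, 72, 72, 72, 73, 71, 69, 70, 71, 74, 85, 90, 89, 88, 89]
top plate end y50.. [153, 154, 153, 152, 142, 116, 81, 68, 64, 62, 58, 58]
```

```bash
cat >> h.py <<'E'
NA=.3175;NT=np.array([.4686,.1582]);NM=np.array([[np.cos(NA),-np.sin(NA)],[np.sin(NA),np.cos(NA)]])
def nw(x,y,z): return np.array([*(NT+NM@[x/1e3,y/1e3]),z])
def nest():
    s=monitor.state();print('nest mm',((s['eef_pos'][:2]-NT)@NM*1e3).round(1),'z',s['eef_pos'][2].round(4),s['wrist_force'].round(1),s['width'],s['grasp_force'],s['clock'],s['joint_pos'].round(2))
E
python3 -c "
from h import *
print(delta(nw(.7,-8.4,.07),NA))"
```

```text
(array([ 366. , -123.6,   -7.6]), array([ 0.001,  0.001, -0.621]))
```

Call:
carry_out --rows '[[[15,-5,-8,0,0,-0.03],[45,-15,-8,0,0,-0.08],[80,-27,-8,0,0,-0.14],[115,-39,-8,0,0,-0.2],[150,-51,-8,0,0,-0.26]]]'

```text
clock: 15.1
eef_pos: [0.476, -0.0751, 0.0688]
tcp_rot: [0.0, 0.721, 0.693, 0.0]
wrist_force: [1.1, 0.1, -1.7]
width: 0.0392
grasp_force: 51.2
```

```bash
python3 -c "
from h import *
nest();print(delta(nw(.7,-8.4,.07),NA))"
```

```text
nest mm [ -65.8 -223.9] z 0.0688 [ 1.1  0.1 -1.7] 0.0392141979119538 51.210660338401794 15.1 [-0.43 -0.25 -0.48  1.34  0.    1.18]
(array([225.2, -13. ,  -1.2]), array([ 0.   , -0.   , -0.357]))
```

Call:
carry_out --rows '[[[35,-2,0,0,0,-0.07],[75,-4,0,0,0,-0.14],[115,-7,0,0,0,-0.21],[155,-9,0,0,0,-0.28],[185,-11,0,0,0,-0.34]]]'

```text
clock: 15.6
eef_pos: [0.4725, 0.111, 0.0688]
tcp_rot: [-0.0, 0.593, 0.806, 0.0]
wrist_force: [1.0, -1.1, -2.0]
width: 0.0392
grasp_force: 51.2
```

Call:
carry_out --rows '[[[10,0,0,0,0,0],[20,0,0,0,0,0],[20,0,0,0,0,0],[20,0,0,0,0,0],[20,0,0,0,0,0]]]'

```text
clock: 16.1
eef_pos: [0.4677, 0.1263, 0.0688]
tcp_rot: [0.0, 0.595, 0.803, -0.0]
wrist_force: [0.2, -0.4, -1.9]
width: 0.0387
grasp_force: 51.3
```

```bash
python3 - <<'E'
from h import *
nest();print(delta(nw(.7,-8.4,.07),NA))
g=cv2.cvtColor(grab_frame('side'),cv2.COLOR_BGR2GRAY)
P=lambda pts:[int(v) for v in cv2.remap(g,*[c.astype(np.float32)[None] for c in w2px('side',pts).T],1)[0]]
s=monitor.state(); c=((s['eef_pos'][:2]-NT)@NM*1e3)
for zz in(.112,.116,.12): print('along y -60..60 from tcp',P([nw(c[0]+12,c[1]+y,zz) for y in range(-60,62,3)]))
E
```

```text
nest mm [-10.8 -30. ] z 0.0688 [ 0.2 -0.4 -1.9] 0.038694214196082585 51.297558546066284 16.1 [-0.01 -0.24 -0.47  1.34 -0.    1.27]
(array([21.9, 11.1, -1.2]), array([ 0.   ,  0.   , -0.022]))
along y -60..60 from tcp [123, 123, 121, 115, 105, 105, 102, 103, 168, 208, 207, 206, 207, 195, 153, 143, 144, 144, 146, 144, 134, 100, 53, 50, 43, 41, 42, 43, 42, 43, 46, 47, 43, 41, 39, 39, 49, 88, 107, 76, 78]
along y -60..60 from tcp [125, 125, 118, 104, 105, 103, 103, 160, 206, 206, 205, 206, 194, 155, 144, 144, 145, 146, 143, 129, 90, 54, 48, 43, 42, 42, 41, 41, 40, 43, 45, 42, 41, 40, 39, 41, 57, 66, 62, 70, 67]
along y -60..60 from tcp [125, 120, 105, 104, 102, 103, 153, 204, 206, 206, 205, 201, 175, 149, 145, 146, 148, 139, 106, 65, 46, 47, 44, 44, 42, 41, 42, 43, 43, 42, 42, 42, 41, 41, 40, 41, 45, 47, 56, 56, 45]
```

Call:
carry_out --rows '[[[8,4,0,0,0,-0.01],[16,8,0,0,0,-0.02],[22,11,0,0,0,-0.022],[22,11,10,0,0,-0.022],[22,11,20,0,0,-0.022]]]'

```text
clock: 16.65
eef_pos: [0.4716, 0.1517, 0.0479]
tcp_rot: [0.0, 0.586, 0.811, -0.0]
wrist_force: [-0.3, -0.2, -2.8]
width: 0.0386
grasp_force: 51.3
```

Call:
carry_out --rows '[[[0,0,5,0,0,0],[0,0,15,0,0,0],[0,0,25,0,0,0],[0,0,30,0,0,0],[0,0,30,0,0,0]]]'

```text
clock: 17.15
eef_pos: [0.4708, 0.1513, 0.0177]
tcp_rot: [-0.001, 0.586, 0.81, -0.001]
wrist_force: [-0.3, -0.3, -1.4]
width: 0.0389
grasp_force: 51.3
```

```bash
python3 - <<'E'
from h import *
nest();print(delta(nw(.7,-8.4,-.0234),NA))
E
```

```text
nest mm [-0.1 -7.3] z 0.0177 [-0.3 -0.3 -1.4] 0.038894240204222975 51.3223072886467 17.15 [ 0.05 -0.17 -0.5   1.24 -0.    1.3 ]
(array([-1.1,  0.8, 41.1]), array([-0.002, -0.   ,  0.001]))
```

Call:
carry_out --rows '[[[-1,1,6,0,0,0],[-1,1,13,0,0,0],[-1,1,20,0,0,0],[-1,1,25,0,0,0],[-1,1,28,0,0,0]]]'

```text
clock: 17.65
eef_pos: [0.4724, 0.1508, -0.01]
tcp_rot: [-0.0, 0.586, 0.81, -0.0]
wrist_force: [-1.1, 0.3, -1.4]
width: 0.039
grasp_force: 51.3
```

```bash
python3 - <<'E'
from h import *
nest();print(delta(nw(.7,-8.4,-.0234),NA))
E
```

```text
nest mm [ 1.3 -8.2] z -0.01 [-1.1  0.3 -1.4] 0.038957505358579995 51.32223665714264 17.65 [ 0.04 -0.14 -0.53  1.18 -0.    1.3 ]
(array([-0.2, -0.6, 13.4]), array([-0.001, -0.   ,  0.002]))
```

No contact with the stop or shoe, and the block's bottom is already below their tops. I'll finish the descent.

Call:
carry_out --rows '[[[0,-0.5,3,0,0,0],[0,-0.5,6,0,0,0],[0,-0.5,9,0,0,0],[0,-0.5,11,0,0,0],[0,-0.5,12,0,0,0]]]'

```text
clock: 18.15
eef_pos: [0.4723, 0.1506, -0.0214]
tcp_rot: [-0.0, 0.586, 0.81, -0.0]
wrist_force: [-0.7, 0.1, -1.5]
width: 0.0389
grasp_force: 51.3
```

Call:
carry_out --rows '[[[0,0,0.4,0,0,0],[0,0,0.8,0,0,0],[0,0,1,0,0,0],[0,0,1,0,0,0],[0,0,1,0,0,0]]]'

```text
clock: 18.65
eef_pos: [0.4724, 0.1507, -0.0222]
tcp_rot: [0.0, 0.586, 0.81, 0.0]
wrist_force: [-0.9, 0.4, -2.1]
width: 0.0389
grasp_force: 51.3
```

```bash
python3 -c "
from h import *
nest()"
```

```text
nest mm [ 1.3 -8.3] z -0.0222 [-0.9  0.4 -2.1] 0.038865220134674826 51.321905851364136 18.65 [ 0.04 -0.13 -0.54  1.16 -0.    1.3 ]
```

Call:
carry_out --rows '[[[0,0,0.5,0,0,0],[0,0,1,0,0,0],[0,0,1.5,0,0,0],[0,0,1.5,0,0,0],[0,0,1.5,0,0,0]]]'

```text
clock: 19.15
eef_pos: [0.4723, 0.1506, -0.0235]
tcp_rot: [0.0, 0.586, 0.81, -0.0]
wrist_force: [-3.6, -0.8, 4.5]
width: 0.039
grasp_force: 51.9
```

```bash
python3 -c "
from h import *
nest()"
```

```text
nest mm [ 1.2 -8.4] z -0.0235 [-3.6 -0.8  4.5] 0.03895972297859102 51.88125193119049 19.15 [ 0.04 -0.13 -0.55  1.15 -0.    1.3 ]
```

Seated. Now release and lift clear.

Call:
carry_out --rows '[[[0,0,-1,0,0,0],[0,0,-1,0,0,0],[0,0,-1,0,0,0],[0,0,-1,0,0,0],[0,0,-1,0,0,0]]]' --grip 65

```text
clock: 19.65
eef_pos: [0.4723, 0.1506, -0.0228]
tcp_rot: [0.0, 0.586, 0.81, -0.0]
wrist_force: [0.2, 0.6, 0.2]
width: 0.0649
grasp_force: 0.0
```

Call:
carry_out --rows '[[[0,0,-5,0,0,0],[0,0,-25,0,0,0],[0,0,-55,0,0,0],[0,0,-85,0,0,0],[0,0,-100,0,0,0]]]'

```text
clock: 20.15
eef_pos: [0.4737, 0.1507, 0.0803]
tcp_rot: [0.001, 0.586, 0.81, 0.001]
wrist_force: [0.7, -1.0, -1.2]
width: 0.0651
grasp_force: 0.0
```

Call:
carry_out --rows '[[[30,0,0,0,0,0],[70,0,0,0,0,0],[110,0,0,0,0,0],[150,0,0,0,0,0],[150,0,0,0,0,0]]]'

```text
clock: 20.65
eef_pos: [0.4233, 0.2964, 0.0768]
tcp_rot: [-0.001, 0.584, 0.812, 0.0]
wrist_force: [0.4, 0.5, -0.2]
width: 0.0652
grasp_force: 0.0
```

```bash
python3 - <<'E'
from h import *
nest()
F={n:grab_frame(n) for n in('side','top')}
for n in F:
  cv2.imwrite(f'pics/{n}9.png',F[n]); g=cv2.cvtColor(F[n],cv2.COLOR_BGR2GRAY)
  P=lambda pts:[int(v) for v in cv2.remap(g,*[c.astype(np.float32)[None] for c in w2px(n,pts).T],1)[0]]
  for x in(-15,0,15): print(n,x,'y-60..60',P([nw(x,y,.028) for y in np.arange(-60,61,2)]))
  for y in(-30,30): print(n,y,'x-30..30',P([nw(x,y,.028) for x in np.arange(-30,31,2)]))
E
```

```text
nest mm [1.000e-01 1.455e+02] z 0.0768 [ 0.4  0.5 -0.2] 0.06521081883492237 0.0 20.65 [ 0.36 -0.14 -0.37  1.34  0.    1.6 ]
side -15 y-60..60 [168, 170, 170, 154, 142, 158, 194, 203, 202, 204, 202, 202, 202, 203, 202, 203, 202, 202, 202, 202, 202, 202, 201, 201, 203, 201, 200, 199, 198, 197, 200, 201, 202, 202, 200, 200, 200, 200, 199, 198, 198, 199, 199, 198, 197, 199, 198, 199, 201, 190, 163, 108, 87, 89, 89, 92, 100, 112, 117, 117, 116]
side 0 y-60..60 [169, 171, 167, 145, 121, 155, 189, 202, 201, 200, 199, 200, 200, 200, 200, 200, 200, 201, 202, 195, 164, 98, 64, 63, 65, 65, 64, 63, 64, 63, 62, 67, 75, 94, 131, 170, 196, 201, 200, 199, 199, 199, 198, 198, 198, 198, 198, 199, 201, 195, 174, 119, 89, 86, 87, 91, 100, 111, 117, 117, 117]
side 15 y-60..60 [169, 167, 154, 125, 113, 147, 190, 202, 202, 201, 201, 200, 200, 200, 201, 200, 200, 200, 201, 201, 201, 202, 199, 187, 157, 136, 117, 104, 109, 130, 161, 182, 186, 199, 199, 198, 198, 198, 196, 196, 197, 197, 197, 197, 196, 197, 197, 198, 199, 193, 166, 116, 87, 86, 87, 90, 100, 111, 117, 117, 117]
side -30 x-30..30 [122, 120, 109
[... 849 characters left out ...]
71, 171, 171, 171, 170, 119, 67, 57, 67, 69, 66, 66, 69, 76, 85]
top 15 y-60..60 [110, 136, 139, 131, 128, 104, 135, 162, 172, 173, 173, 172, 172, 173, 174, 174, 171, 172, 172, 172, 172, 173, 170, 162, 149, 134, 120, 91, 89, 103, 112, 117, 132, 154, 162, 169, 171, 170, 171, 171, 170, 171, 172, 171, 171, 172, 171, 171, 172, 172, 172, 122, 72, 57, 67, 68, 67, 67, 65, 72, 83]
top -30 x-30..30 [73, 75, 74, 70, 72, 80, 118, 156, 171, 172, 172, 172, 172, 172, 174, 172, 172, 172, 172, 173, 173, 171, 173, 174, 174, 168, 136, 85, 65, 66, 69]
top 30 x-30..30 [71, 70, 71, 72, 72, 81, 133, 163, 172, 171, 171, 171, 171, 171, 170, 171, 172, 172, 171, 170, 170, 171, 172, 173, 172, 157, 121, 77, 61, 67, 68]
```

The block lies at nest y ≈ -3.5, x ≈ 1, flat and clear of the shoe. Next is the knob.

Call:
carry_out --rows '[[[-40,0,0,0,0,0],[-85,0,0,0,0,0],[-130,0,0,0,0,0],[-175,0,0,0,0,0],[-215,0,0,0,0,0]]]'

```text
clock: 21.25
eef_pos: [0.4932, 0.0855, 0.0772]
tcp_rot: [0.0, 0.587, 0.81, -0.0]
wrist_force: [0.5, -0.3, 0.0]
width: 0.0653
grasp_force: 0.0
```

Call:
carry_out --rows '[[[-10,0,0,0,0,0],[-15,0,0,0,0,0],[-15,0,0,0,0,0],[-15,0,0,0,0,0],[-15,0,0,0,0,0]]]'

```text
clock: 21.75
eef_pos: [0.4971, 0.0757, 0.0772]
tcp_rot: [-0.0, 0.585, 0.811, -0.0]
wrist_force: [0.5, -0.5, 0.7]
width: 0.0651
grasp_force: 0.0
```

```bash
python3 -c "
from h import *
nest();print(delta(nw(.5,-84.8,.004),NA))"
```

```text
nest mm [  1.3 -87.3] z 0.0772 [ 0.5 -0.5  0.7] 0.06505532642055496 0.0 21.75 [-0.11 -0.18 -0.41  1.35  0.    1.14]
(array([ 2.5, -0.8, 73.2]), array([-0.   , -0.   ,  0.003]))
```

Call:
carry_out --rows '[[[2.5,-1,15,0,0,0],[2.5,-1,35,0,0,0],[2.5,-1,55,0,0,0],[2.5,-1,68,0,0,0],[2.5,-1,73,0,0,0]]]'

```text
clock: 22.25
eef_pos: [0.4941, 0.0773, 0.0021]
tcp_rot: [-0.001, 0.586, 0.811, -0.001]
wrist_force: [-0.2, -0.2, -0.4]
width: 0.0649
grasp_force: 0.0
```

Call:
carry_out --rows '[[[2,0,0,0,0,0],[0,0,0,0,0,0],[0,0,0,0,0,0],[0,0,0,0,0,0],[0,0,0,0,0,0]]]' --grip 20 --force 40

```text
clock: 22.75
eef_pos: [0.4962, 0.0765, 0.0053]
tcp_rot: [0.0, 0.586, 0.81, 0.0]
wrist_force: [-4.2, 0.1, 6.9]
width: 0.0305
grasp_force: 39.8
```

```bash
python3 -c "
from h import *
nest();print(delta(nw(.5,-84.8,.004),NA),monitor.state()['moment'])"
```

```text
nest mm [  0.7 -86.2] z 0.0053 [-4.2  0.1  6.9] 0.030535712069564215 39.77159142494202 22.75 [-0.11 -0.14 -0.5   1.21 -0.    1.14]
(array([ 1.4, -0.2,  1.3]), array([0.001, 0.001, 0.001])) [-0.07530571  0.82986302  0.03590192]
```

Call:
carry_out --rows '[[[0,0,0,0,0,0.08],[0,0,0,0,0,0.17],[0,0,0,0,0,0.27],[0,0,0,0,0,0.37],[0,0,0,0,0,0.45]]]'

```text
clock: 23.25
eef_pos: [0.495, 0.0764, 0.0053]
tcp_rot: [-0.0, 0.753, 0.658, -0.001]
wrist_force: [-10.2, -2.2, 12.4]
width: 0.0304
grasp_force: 40.5
```

```bash
cat >> h.py <<'E'
def knob():
    S=[]
    for _ in range(1): S.append(monitor.state())
    s=S[0]; y=q(s['tcp_rot']).apply([0,1,0]); a=np.arctan2(y[1],y[0])
    print('turned cw',((NA-a+np.pi/2)%np.pi-np.pi/2).round(3),(NA-a).round(3),'M',s['moment'].round(3),'tau6',s['joint_torque'][5].round(3),'F',s['wrist_force'].round(1),'grip',s['grasp_force'].round(1),'j6',s['joint_pos'][5].round(2),s['clock'])
E
python3 -c "
from h import *
knob();nest()"
```

```text
Traceback (most recent call last):
  File "h.py", line 48, in knob
    print('turned cw',((NA-a+np.pi/2)%np.pi-np.pi/2).round(3),(NA-a).round(3),'M',s['moment'].round(3),'tau6',s['joint_torque'][5].round(3),'F',s['wrist_force'].round(1),'grip',s['grasp_force'].round(1),'j6',s['joint_pos'][5].round(2),s['clock'])
                                                                                                                                                                                 ^^^^^^^^^^^^^^^^^^^^^^
AttributeError: 'float' object has no attribute 'round'
```

```bash
sed -i "s/s\['grasp_force'\].round(1)/s['grasp_force']/" h.py; python3 -c "
from h import *
knob();nest()"
```

```text
turned cw 0.452 0.452 M [-0.256  2.216  0.119] tau6 -0.926 F [-10.2  -2.2  12.4] grip 40.500022172927856 j6 1.6 23.25
nest mm [ -0.5 -85.9] z 0.0053 [-10.2  -2.2  12.4] 0.030408990515927162 40.500022172927856 23.25 [-0.11 -0.14 -0.5   1.21 -0.    1.6 ]
```

Call:
carry_out --rows '[[[0,-0.5,-0.5,0,0,0.06],[0,-1,-1,0,0,0.13],[0,-1,-1,0,0,0.2],[0,-1,-1,0,0,0.27],[0,-1,-1,0,0,0.3]]]'

```text
clock: 23.75
eef_pos: [0.4941, 0.0767, 0.0054]
tcp_rot: [-0.0, 0.843, 0.539, -0.001]
wrist_force: [-6.1, -2.3, 2.6]
width: 0.0309
grasp_force: 40.2
```

```bash
python3 -c "
from h import *
knob();nest()"
```

```text
turned cw 0.751 0.751 M [-0.305  1.161  0.125] tau6 0.205 F [-6.1 -2.3  2.6] grip 40.23501455783844 j6 1.9 23.75
nest mm [ -1.2 -85.4] z 0.0054 [-6.1 -2.3  2.6] 0.03085970334103779 40.23501455783844 23.75 [-0.11 -0.14 -0.5   1.21 -0.    1.9 ]
```

Call:
carry_out --rows '[[[0,-0.5,0,0,0,0.04],[0,-0.5,0,0,0,0.08],[0,-0.5,0,0,0,0.12],[0,-0.5,0,0,0,0.16],[0,-0.5,0,0,0,0.2]]]'

```text
clock: 24.25
eef_pos: [0.4937, 0.0769, 0.0054]
tcp_rot: [-0.0, 0.892, 0.452, -0.001]
wrist_force: [-5.5, -0.7, 2.5]
width: 0.0307
grasp_force: 40.2
```

```bash
python3 -c "
from h import *
knob();nest()"
```

```text
turned cw 0.949 0.949 M [-0.171  1.136  0.113] tau6 -0.54 F [-5.5 -0.7  2.5] grip 40.23388624191284 j6 2.1 24.25
nest mm [ -1.5 -85. ] z 0.0054 [-5.5 -0.7  2.5] 0.03070192534057729 40.23388624191284 24.25 [-0.11 -0.14 -0.5   1.21 -0.    2.1 ]
```

Call:
carry_out --rows '[[[0,0,0,0,0,0.02],[0,0,0,0,0,0.04],[0,0,0,0,0,0.06],[0,0,0,0,0,0.08],[0,0,0,0,0,0.1]]]'

```text
clock: 24.75
eef_pos: [0.4935, 0.0771, 0.0054]
tcp_rot: [-0.0, 0.913, 0.408, -0.001]
wrist_force: [-6.6, -0.4, 2.2]
width: 0.0306
grasp_force: 40.3
```

```bash
python3 -c "
from h import *
knob()"
```

```text
turned cw 1.048 1.048 M [-0.028  1.293  0.122] tau6 -0.21 F [-6.6 -0.4  2.2] grip 40.343202352523804 j6 2.19 24.75
```

Call:
carry_out --rows '[[[0,0,0,0,0,0.02],[0,0,0,0,0,0.04],[0,0,0,0,0,0.06],[0,0,0,0,0,0.08],[0,0,0,0,0,0.08]]]'

```text
clock: 25.25
eef_pos: [0.4933, 0.0773, 0.0053]
tcp_rot: [-0.0, 0.929, 0.371, -0.001]
wrist_force: [-7.3, 0.7, 3.7]
width: 0.0301
grasp_force: 40.6
```

```bash
python3 -c "
from h import *
knob()"
```

```text
turned cw 1.128 1.128 M [ 0.029  1.446 -0.013] tau6 0.236 F [-7.3  0.7  3.7] grip 40.59618294239044 j6 2.27 25.25
```

```bash
cat >> h.py <<'E'
def shift(save=None):
    """block motion along nest y since side9/top9, by ends of bright region on lines x=-14,14 and recess centroid"""
    for n in('side','top'):
        A=cv2.imread(f'pics/{n}9.png',0); B=cv2.cvtColor(grab_frame(n),cv2.COLOR_BGR2GRAY)
        ys=np.arange(-56,56,.25); r=[]
        for x in(-16,-8,0,8,16):
            uv=w2px(n,[nw(x,y,.028) for y in ys]).astype(np.float32)
            p,w=[cv2.remap(G,uv[None,:,0],uv[None,:,1],1)[0].astype(float) for G in(A,B)]
            # displacement of stop-side end: half-level crossing near y=42
            def cross(v,lo,hi):
                m=(ys>lo)&(ys<hi); L=(v[m].max()+v[m].min())/2; i=np.where(np.diff((v[m]>L).astype(int))==-1)[0]; return ys[m][i[-1]] if len(i) else np.nan
            r.append((cross(p,34,50),cross(w,34,50),int(w[(ys>30)&(ys<36)].mean())))
        print(n,r)
E
python3 -c "
from h import *
shift()"
```

```text
side [(np.float64(40.25), np.float64(45.25), 42), (np.float64(40.5), np.float64(45.0), 145), (np.float64(41.0), np.float64(44.75), 143), (np.float64(40.75), np.float64(45.0), 144), (np.float64(40.75), np.float64(45.25), 142)]
top [(np.float64(42.0), np.float64(43.5), 74), (np.float64(42.25), np.float64(37.5), 71), (np.float64(42.25), nan, 64), (np.float64(42.25), np.float64(40.75), 64), (np.float64(42.25), np.float64(41.5), 63)]
```

The block has moved about 4.3 mm and is about at the stop. Small steps from here, watching the torque.

Call:
carry_out --rows '[[[0,0,0,0,0,0.01],[0,0,0,0,0,0.02],[0,0,0,0,0,0.03],[0,0,0,0,0,0.04],[0,0,0,0,0,0.05]]]'

```text
clock: 25.85
eef_pos: [0.4933, 0.0773, 0.0053]
tcp_rot: [-0.0, 0.938, 0.348, -0.001]
wrist_force: [-8.3, 0.7, 5.0]
width: 0.0308
grasp_force: 40.6
```

```bash
python3 -c "
from h import *
knob()"
```

```text
turned cw 1.178 1.178 M [0.189 1.571 0.167] tau6 -0.011 F [-8.3  0.7  5. ] grip 40.631529092788696 j6 2.32 25.85
```

Call:
carry_out --rows '[[[0,0,0,0,0,0.01],[0,0,0,0,0,0.02],[0,0,0,0,0,0.03],[0,0,0,0,0,0.04],[0,0,0,0,0,0.05]]]'

```text
clock: 26.35
eef_pos: [0.4932, 0.0774, 0.0053]
tcp_rot: [-0.001, 0.946, 0.324, -0.001]
wrist_force: [-8.4, 1.6, 5.0]
width: 0.0304
grasp_force: 40.7
```

```bash
python3 -c "
from h import *
knob()"
```

```text
turned cw 1.228 1.228 M [0.301 1.644 0.215] tau6 0.027 F [-8.4  1.6  5. ] grip 40.66939830780029 j6 2.37 26.35
```

Torque has risen by about 0.095 N m, roughly 15–20 N of push, so the knob is tight. I'll let go and rise.

Call:
carry_out --rows '[[[0,0,0,0,0,0],[0,0,0,0,0,0],[0,0,0,0,0,0],[0,0,0,0,0,0],[0,0,0,0,0,0]]]' --grip 65

```text
clock: 26.85
eef_pos: [0.4945, 0.077, 0.0054]
tcp_rot: [0.0, 0.946, 0.324, 0.0]
wrist_force: [0.0, -0.3, -1.0]
width: 0.0654
grasp_force: 0.0
```

Call:
carry_out --rows '[[[0,0,-10,0,0,0],[0,0,-35,0,0,0],[0,0,-70,0,0,0],[0,0,-110,0,0,0],[0,0,-150,0,0,0]]]'

```text
clock: 27.35
eef_pos: [0.494, 0.0771, 0.1575]
tcp_rot: [0.0, 0.946, 0.324, 0.0]
wrist_force: [0.4, -0.7, -0.2]
width: 0.065
grasp_force: 0.0
```

Call:
carry_out --rows '[[[0,0,0,0,0,0],[0,0,0,0,0,0],[0,0,0,0,0,0],[0,0,0,0,0,0],[0,0,0,0,0,0]]]'

```text
clock: 27.85
eef_pos: [0.4936, 0.0771, 0.1542]
tcp_rot: [-0.0, 0.946, 0.324, -0.001]
wrist_force: [-0.2, 0.5, 0.4]
width: 0.065
grasp_force: 0.0
```

```bash
python3 - <<'E'
from h import *
nest();shift()
# others: compare rack twin/slot and bystanders against first pictures
B=cv2.cvtColor(grab_frame('top'),cv2.COLOR_BGR2GRAY);A=cv2.imread('pics/top0.png',0);C=cv2.cvtColor(grab_frame('side'),cv2.COLOR_BGR2GRAY);D=cv2.imread('pics/side0.png',0)
for n,(u,v) in{'loupe':(274,280),'movement':(273,213),'twin':(335,272),'slot':(342,258)}.items():
    t=A[v-9:v+10,u-9:u+10]; m=cv2.matchTemplate(B[v-18:v+19,u-18:u+19],t,cv2.TM_CCOEFF_NORMED);print(n,'top',cv2.minMaxLoc(m)[1],np.subtract(cv2.minMaxLoc(m)[3],9))
for n,(u,v) in{'loupe':(240,176),'movement':(291,232),'twin':(183,213),'slot':(187,234)}.items():
    t=D[v-9:v+10,u-9:u+10]; m=cv2.matchTemplate(C[v-18:v+19,u-18:u+19],t,cv2.TM_CCOEFF_NORMED);print(n,'side',cv2.minMaxLoc(m)[1],np.subtract(cv2.minMaxLoc(m)[3],9))
E
```

```text
nest mm [ -1.6 -84.8] z 0.1542 [-0.2  0.5  0.4] 0.06504557398285614 0.0 27.85 [-0.11 -0.21 -0.29  1.49 -0.    2.37]
side [(np.float64(40.25), np.float64(44.75), 135), (np.float64(40.5), np.float64(45.0), 141), (np.float64(41.0), np.float64(44.75), 142), (np.float64(40.75), np.float64(45.5), 142), (np.float64(40.75), np.float64(45.25), 140)]
top [(np.float64(42.0), np.float64(48.25), 77), (np.float64(42.25), np.float64(43.75), 77), (np.float64(42.25), np.float64(41.25), 76), (np.float64(42.25), np.float64(47.75), 76), (np.float64(42.25), np.float64(47.0), 76)]
loupe top 0.6571936011314392 [0 0]
movement top 0.9990794658660889 [0 0]
twin top 0.9995368719100952 [0 0]
slot top 0.9104171991348267 [0 0]
loupe side 0.8891198039054871 [0 0]
movement side 0.9997435212135315 [0 0]
twin side 0.9913120269775391 [0 0]
slot side 0.9622146487236023 [-3  1]
```

```bash
python3 -c "
from bench import arm
print(arm.hand_in())"
```

```text
the job is handed in; nothing more can be done
None
```

I handed the job in; no verdict came back. The round-recess block was slid out, seated in the nest and clamped against the stop at roughly 15–20 N (estimated from the knob torque), and the loupe, movement and other two blocks are in place, except that the slot block may have shifted up to about 7 mm, within its 25 mm limit.

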